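# Unhook a raw bracket and register it in the drilling fixture

## Robot

A 6-joint arm with a two-finger parallel gripper is mounted at the origin on a cart in front of the work surface, level with it; the furniture and walls round the work are solid. World frame = base frame: x ahead of the robot, y to its left, z up, the work surface at z = 0. Lengths are in mm, angles in rad, forces in N, time in s.
With the tool pointing down it reaches from about 350 to 875 mm from the base axis. Payload 4.2 kg.
Tool frame: the origin (TCP) lies at the very end of the fingers, on their centre line; the grasp point (between the pads) lies 19 mm behind it; z points along the fingers, y is the line along which they close (so a half turn about z gives the same grasp; the last joint's range is limited). The gripper opens to 85 mm and grips with 20 to 120 N. Pads are 22 mm wide; open, the fingers measure 114 mm over their backs; the gripper's body (76 mm by 85 mm) begins 54 mm behind the grasp point. The pads swing forward as they close: fully open they stand 13 mm farther back than shut.
Start: joints at [1.559, 0.385, 0.008, 0, -1.194, -0.259], TCP at [167.157, 602.211, 231.312] pointing down, gripper open.
Joint ranges: [-3.14, 3.14], [-1.21, 2.06], [-1.07, 1.41], [-3.16, 2.05], [-2.99, -0.16], [-3.1, 3.1]. Speed limits (rad/s): [2.79, 2.79, 3.14, 3.14, 3.14, 3.14].

## Interface

Orientations are given as a unit quaternion [x, y, z, w].
In Python, from bench import arm, optics gives the robot as it stands. The module is installed in compiled form; this text tells all that it offers.
- The arm moves only by the tool step_arm, never from a script. Its argument "motion" is a list of rows, each an object with "dr": the turn, a rotation vector about the tool's x, y, z in units of 8 degrees (1.0 is 8 degrees), a list of three; "slide": the shift along the tool's x, y, z in mm, a list of three; "jaw": the finger opening in mm, from 0 to 85.4. A call has exactly 8 rows; each row is the pose to reach, as a shift and turn from the pose commanded when the call began, along the tool's axes at that moment; what a row does not reach only later rows make up. A row lasts 1/8 s, in which the tool goes at most 62.5 mm and 10.7 degrees, less where a joint would pass 70% of its speed; a pose out of reach is approached as far as the arm can. A call with a gripper value outside its range is refused whole. The fingers move at their own pace and stop on an object; the grip force is fixed at half the most. Time passes only in rows, so rows that repeat a pose let the fingers close, or fill a call up. It gives the time, the measured TCP pose, the force, the opening and the grip force at its end, in the units of the state.
- arm.read_state(): the state, without advancing time (a new reading comes with each control period).
- optics.get_image(name): name is "scene" or "top"; returns the picture (400x640x3 uint8, blue, green, red); there is no depth.
- optics.camera_info(name): a dict with "camera_matrix" (3x3 intrinsics, pixels), "view" (4x4, takes a point from world to camera coordinates). Camera axes: x right, y up, looking along -z (the intrinsics and any distortion apply to the point x, -y, -z); pixel columns grow to the right and rows downward; lengths in mm; the calibration is good to about 2 mm. A picture is of the moment at which its call begins. camera_info takes no time and is no camera call.
- arm.job_done(): hands the job in; it is judged then, once.
The state is a dict: "clock": time; "joints": joint angles; "joint_vel": joint speeds; "joint_efforts": joint torques, N m; "position": TCP position; "ee_rot": TCP orientation; "contact_force": force on the tool from outside, world axes, zero at the start; "wrist_torque": the same for the moment, N m; "gripper_width": finger opening in mm; "grasp_force": force on a finger pad.
Only numpy, scipy, OpenCV 4.12 (cv2) and the standard library are available. Lean on these libraries where they do the work, as an engineer would, in place of code of your own. Each camera call takes 0.05 s, during which the arm holds its last target. There are 200 camera calls.

## Task

Take the grey cast bracket off the hook, lifting it past the upturned tip, and stand it on the black mat and let go so that you can change your grip: between the tall blue fence and the low lip of the drilling fixture there is no room for fingers at its sides, only at the flat faces of its web. Then set it on the fixture's steel plate and push it home, a long side of its foot flush along the blue fence and an end of its foot flush on the dark end stop. Leave it standing there, and leave the other things on the mat where they are.

Things in the scene. Friction and masses are not known exactly. Their poses are not given: they have to be found in the camera images.
- bracket_mid (a point): Light-grey cast bracket like an upside-down T, about 0.45 kg, 78 mm high; it starts hanging upright on the hook. This point is its centre, half-way up (39 mm). z up, x across the web, y along the web. Web: upright plate across the middle of the foot, 10 mm thick (x), 50 mm wide (y, flush with the foot's long sides). Half a turn about z makes no difference.
- bracket_foot (a point): Middle of the bracket's underside; axes as for bracket_mid. The foot is a flat plate 76 (x) by 50 (y) by 12 mm. Heights above the underside: web from 12 to 78 mm, solid up to 28 mm, then one window 30 mm wide (y) from 28 to 66 mm, with legs 10 mm wide at its sides and a top bar from 66 to 78 mm. Pushed high up it may tip: push low.
- hook_rod (a point): Hook of the fixed stand: a level rod of 8 mm diameter. This point is on its axis, 125 mm above the mat; the bracket hangs within 8 mm of it along the rod, web across the rod, the top bar of its window resting on it. -x points out along the rod to the tip, +x to the post (16 mm thick, 56 mm away, ending 10 mm above the rod's axis). Green base plate 120x84x10 mm below.
- hook_tip (a point): Top of the hook's upturned tip, an 8 mm bar 30 mm in front (-x) of hook_rod, 20 mm higher than the rod's upper side. The bracket can be lifted at most 30 mm before its window's lower edge meets the rod; so it comes off when lifted about 25 mm and then moved straight out along the hook's -x, at least 60 mm from where it hangs.
- fixture_home (a point): Point of the fixed fixture where the middle of the bracket's underside belongs: on its steel plate, 12 mm above the mat. +x to the end stop, +y to the side fence, z up. Home: a long side of the foot on the fence, an end of the foot on the stop (either end). The plate is open at -x, where it ends 77 mm from this point.
- fence_face (a point): Middle of the face of the blue upright fence at plate level, 25 mm from fixture_home in its +y. The fence is 110 mm long, 12 mm thick, 58 mm high above the plate. Opposite runs an aluminium lip 8 mm high, 7 mm thick, its inner face 70 mm from the fence, so the 50 mm foot has 20 mm of play between them.
- stop_face (a point): Middle of the face of the dark steel end stop at plate level, 38 mm from fixture_home in its +x. The stop is 18 mm high above the plate, 54 mm wide, 12 mm thick.
- bench_mat: Black rubber mat under the work, 228 (x) by 900 (y) by 10 mm: its upper side is 10 mm above this origin and the bench top. Fixed. Its middle, between stand and fixture, is free on the robot's side.
- elbow: Bystander: pipe-elbow casting, 65x74x50 mm. Origin at the middle of its underside.
- cast_arm: Bystander: small arm casting, 30x91x21 mm. Origin at the middle of its underside.
- cap: Bystander: round cap casting with three lugs, 68x70x21 mm. Origin at the middle of its underside.
- tape: Bystander: roll of masking tape lying flat, 86 mm across, 24 mm high. Origin at the middle of its underside.
- gauge: Bystander: plug gauge lying down, 25x90x25 mm. Origin at the middle of its underside.
- block: Bystander: green sanding block, 55x100x28 mm. Origin at the middle of its underside.
Things that resemble listed ones, but are neither listed nor needed, are in the scene too. What is shaped like the part that bears bracket_mid but pink or turquoise is not meant.

How it is judged:
By the outcome, as a careful person would: the job done as asked, in the order asked, and still so for the second after the job is handed in, with the robot touching nothing.
It also fails if it takes over 72 s, if anything falls off the work surface, if the arm or the gripper's body presses on something with over 40 N, if the wrist force passes 120 N, or if a joint passes its speed limit or range.

## Working session

There is one attempt and no reset: what is moved stays moved. The work goes in short steps, Python scripts to look and compute and a tool call to move; the robot and the scene stay as the last step left them, time stands still between calls to the robot, and variables do not carry over. Pictures are saved under pics/ and viewed, at most 10 in all, crops included, and the job is handed in when it is done.

Besides the shell and the picture viewer there is one more tool, called after ">>>" in YAML: its name, and indented under it one key for each argument. step_arm: Moves the arm, as the interface text tells. Its arguments: {"type":"object","properties":{"motion":{"type":"array","items":{"type":"object","properties":{"dr":{"type":"array","items":{"type":"number"}},"slide":{"type":"array","items":{"type":"number"}},"jaw":{"type":"number"}}}}},"required":["motion"]}

```bash
mkdir -p pics; python3 - <<'E'
from bench import arm, optics
import cv2, numpy as np
s=arm.read_state()
print({k:np.round(v,3).tolist() for k,v in s.items()})
for n in("scene","top"):
    im=optics.get_image(n); cv2.imwrite(f"pics/{n}0.png",im)
    c=optics.camera_info(n); print(n,c.keys()); print(np.round(c["camera_matrix"],2).tolist(),np.round(c["view"],4).tolist(), {k:v for k,v in c.items() if k not in("camera_matrix","view")})
E
```

```text
{'clock': 0.0, 'joints': [1.559, 0.386, 0.007, -0.001, -1.194, -0.259], 'joint_vel': [0.0, 0.0, -0.0, 0.001, 0.001, -0.0], 'joint_efforts': [-0.001, -39.229, 18.84, 4.186, -0.005, -0.0], 'position': [167.013, 601.668, 230.213], 'ee_rot': [0.991, -0.135, -0.0, 0.001], 'contact_force': [-0.247, 0.069, -0.658], 'wrist_torque': [0.003, -0.037, -0.025], 'grasp_force': 0.0, 'gripper_width': 85.205}
scene dict_keys(['camera_matrix', 'view'])
[[412.61, 0.0, 310.57], [0.0, 412.61, 200.57], [0.0, 0.0, 1.0]] [[0.8319, -0.5547, 0.0147, -487.944], [0.2478, 0.3952, 0.8845, -267.3147], [-0.4965, -0.7322, 0.4662, -1086.5092], [0.0, 0.0, 0.0, 1.0]] {}
top dict_keys(['camera_matrix', 'view'])
[[374.57, 0.0, 317.5], [0.0, 374.57, 209.43], [0.0, 0.0, 1.0]] [[0.086, -0.9963, 0.0068, 10.1054], [0.9755, 0.0856, 0.2027, -626.4229], [-0.2025, -0.0108, 0.9792, -1216.1701], [0.0, 0.0, 0.0, 1.0]] {}
```

View pics/scene0.png

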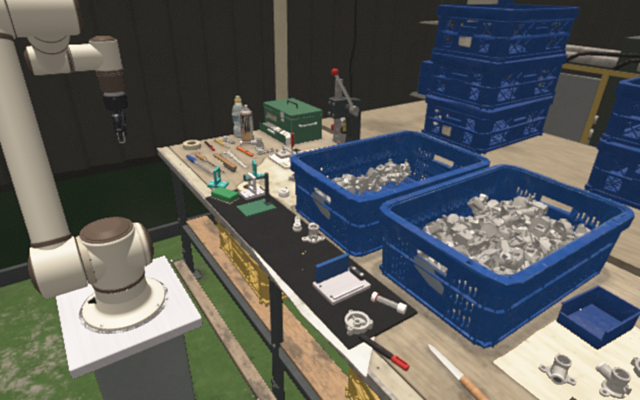

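View pics/top0.png

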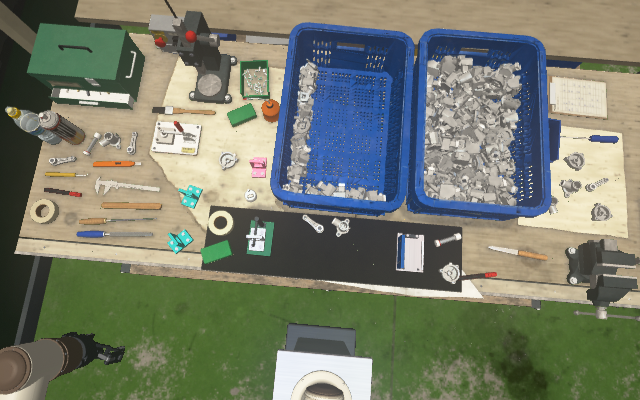

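Top view: the hook with the green base and grey bracket is at about (258,235), the fixture at (410,252), and bins stand behind the mat. The bracket candidates are grey (258,235), pink (258,165), and turquoise (190,195) and (180,240). Only the grey one hangs on the hook over the green base. I'll confirm that in an enlarged crop.

```bash
python3 - <<'E'
import cv2, numpy as np
t=cv2.imread("pics/top0.png"); s=cv2.imread("pics/scene0.png")
def c(im,x,y,w=66,h=49):
    return cv2.resize(im[y:y+h,x:x+w],(400,300),interpolation=cv2.INTER_CUBIC)
cv2.imwrite("pics/m0.png",np.vstack([np.hstack([c(t,226,210),c(t,380,228)]),np.hstack([c(s,225,165),c(s,306,250)])]))
E
```

```text
(no output)
```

View pics/m0.png

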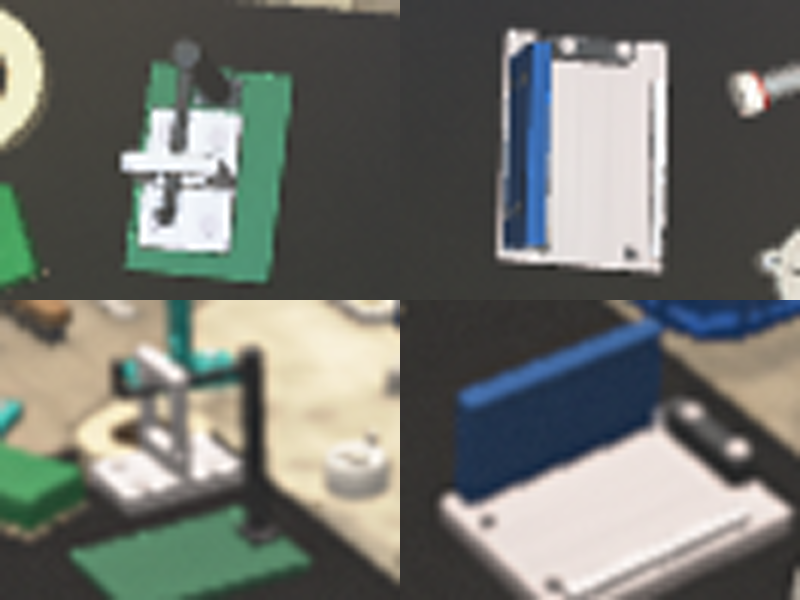

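The crop confirms the light-grey bracket hanging on the hook, with the tip towards the robot. In the fixture the fence is on the left (+y) and the stop is at the far end (+x). Next I'll turn the corners into world points and check the sizes.

```bash
cat > h.py <<'E'
import numpy as np
from bench import optics
def ray(n,u,v):
    c=optics.camera_info(n);K=c["camera_matrix"];V=np.array(c["view"]);R=V[:3,:3];t=V[:3,3]
    d=np.array([(u-K[0][2])/K[0][0],-(v-K[1][2])/K[1][1],-1.]);return -R.T@t,R.T@d
def onz(n,u,v,z):
    o,d=ray(n,u,v);return o+d*(z-o[2])/d[2]
def pix(n,p):
    c=optics.camera_info(n);K=np.array(c["camera_matrix"]);V=np.array(c["view"]);q=V[:3,:3]@p+V[:3,3]
    return np.array([K[0,2]-K[0,0]*q[0]/q[2],K[1,2]+K[1,1]*q[1]/q[2]])
E
python3 - <<'E'
from h import *
np.set_printoptions(precision=1,suppress=True)
off={'th':('top',226,210),'tf':('top',380,228),'sh':('scene',225,165),'sf':('scene',306,250)}
def M(k,x,y,z):
    n,a,b=off[k]; return onz(n,a-.5+(x+.5)*66/400,b-.5+(y+.5)*49/300,z)
def show(name,k,z,pts):
    P=np.array([M(k,*p,z) for p in pts]); print(name,P[:,:2].tolist() and '\n',P, 'len',np.linalg.norm(np.diff(P,axis=0),axis=1),'mean',P.mean(0))
show('foot top','th',85,[(150,106),(243,106),(233,253),(137,249)])
show('bar','th',151,[(121,161),(217,158)])
show('base','th',20,[(152,60),(293,74),(268,284),(125,268)])
show('tip','th',159,[(166,212)])
show('post','th',145,[(187,50)])
show('bar scene','sh',151,[(143,350),(185,380)])
show('foot scene near edge z85','sh',85,[(88,460),(122,503)])
show('foot scene ','sh',85,[(122,500),(243,470)])
show('fence inner top','tf',80,[(551,42),(546,248)])
show('fence outer top','tf',80,[(534,42),(527,248)])
show('stop top front','tf',40,[(558,61),(635,61)])
show('plate corners','tf',22,[(500,30),(667,42),(662,272),(497,258)]) if 0 else None
E
python3 - <<'E'
import sys; sys.path.insert(0,'.')
from h import *
np.set_printoptions(precision=1,suppress=True)
def P(u,v,z): return onz('top',380-.5+(u-400+.5)*66/400,228-.5+(v+.5)*49/300,z)
def S(u,v,z): return onz('scene',306-.5+(u-400+.5)*66/400,250-.5+(v-300+.5)*49/300,z)
print('fence in top',P(551,42,80),P(546,248,80)); print('out',P(534,42,80),P(527,248,80))
print('stop front top',P(558,61,40),P(635,62,40)); print('plate',P(505,30,22),P(667,42,22),P(662,272,22),P(497,258,22))
print('lip',P(652,80,30),P(650,250,30))
print('scene fence/plate line',S(478,498,22),S(655,425,22),'stop base',S(660,432,22),S(735,485,22))
print('scene fence inner top', S(470,408,80),S(660,330,80))
E
```

```text
foot top 
 [[540.3 281.5  85. ]
 [544.7 230.7  85. ]
 [465.  227.   85. ]
 [462.7 279.   85. ]] len [51.  79.8 52.1] mean [503.2 254.6  85. ]
bar 
 [[501.3 280.6 151. ]
 [507.1 231.4 151. ]] len [49.5] mean [504.2 256.  151. ]
base 
 [[576.2 295.8  20. ]
 [575.2 213.5  20. ]
 [454.8 214.5  20. ]
 [456.7 296.6  20. ]] len [ 82.3 120.5  82.1] mean [515.7 255.1  20. ]
tip 
 [[476.6 252.9 159. ]] len [] mean [476.6 252.9 159. ]
post 
 [[562.6 254.5 145. ]] len [] mean [562.6 254.5 145. ]
bar scene 
 [[350.2 -32.6 151. ]
 [354.6 -66.8 151. ]] len [34.5] mean [352.4 -49.7 151. ]
foot scene near edge z85 
 [[328.6  -8.8  85. ]
 [326.5 -50.5  85. ]] len [41.7] mean [327.5 -29.7  85. ]
foot scene  
 [[327.6 -48.2  85. ]
 [387.3 -56.3  85. ]] len [60.3] mean [357.4 -52.3  85. ]
fence inner top 
 [[ 579.6 -451.9   80. ]
 [ 467.9 -449.6   80. ]] len [111.7] mean [ 523.8 -450.7   80. ]
fence outer top 
 [[ 578.8 -442.6   80. ]
 [ 467.  -439.3   80. ]] len [111.8] mean [ 522.9 -440.9   80. ]
stop top front 
 [[ 576.1 -472.2   40. ]
 [ 579.9 -515.8   40. ]] len [43.8] mean [ 578. -494.   40.]
fence in top [ 560.4 -232.1   80. ] [ 449.2 -233.7   80. ]
out [ 559.6 -222.8   80. ] [ 448.3 -223.5   80. ]
stop front top [ 556.4 -245.6   40. ] [ 559.6 -289.2   40. ]
plate [ 574.2 -218.6   22. ] [ 575.5 -312.    22. ] [ 445.6 -312.9   22. ] [ 445.3 -219.6   22. ]
lip [ 551.8 -301.8   30. ] [ 456.6 -303.6   30. ]
scene fence/plate line [ 459.8 -228.6   22. ] [ 561.  -229.9   22. ] stop base [ 559.7 -235.4   22. ] [ 564.5 -284.7   22. ]
scene fence inner top [ 449.7 -234.6   80. ] [ 556.8 -233.6   80. ]
```

```bash
cat >> h.py <<'E'
def goal(x,y,z,yaw,p=None,q=None):
    "slide and dr (tool axes, units) from measured/assumed pose to world goal; yaw of tool x in deg"
    from bench import arm
    from scipy.spatial.transform import Rotation as Ro
    s=arm.read_state(); p=np.array(s["position"] if p is None else p); R=Ro.from_quat(s["ee_rot"] if q is None else q)
    G=Ro.from_euler('z',yaw,degrees=True)*Ro.from_quat([1,0,0,0])
    print('slide',np.round(R.inv().apply(np.array([x,y,z])-p),1),'dr',np.round((R.inv()*G).as_rotvec(degrees=True)/8,3))
E
python3 - <<'E'
from h import *
goal(503.5,255,230,2.5,[167.157,602.211,231.312])
for p in [(501.3,280.6,151),(507.1,231.4,151),(463,279,85),(465,227,85),(544.7,230.7,85)]:
    u=pix('scene',np.array(p)); print(p, np.round([(u[0]-225+.5)*6.06-.5,(u[1]-165+.5)*6.12-.5+300]))
E
```

```text
slide [417.  244.5   1.8] dr [ 1.400e-02  1.000e-03 -2.253e+00]
(501.3, 280.6, 151) [140. 346.]
(507.1, 231.4, 151) [187. 374.]
(463, 279, 85) [ 88. 464.]
(465, 227, 85) [130. 498.]
(544.7, 230.7, 85) [249. 462.]
```

>>> step_arm:
  motion:
    - {"slide":[40,24,0],"dr":[0,0,-0.25],"jaw":85}
    - {"slide":[100,59,0],"dr":[0,0,-0.6],"jaw":85}
    - {"slide":[165,97,0],"dr":[0,0,-1],"jaw":85}
    - {"slide":[230,135,0],"dr":[0,0,-1.4],"jaw":85}
    - {"slide":[295,173,0],"dr":[0,0,-1.8],"jaw":85}
    - {"slide":[355,208,0],"dr":[0,0,-2.1],"jaw":85}
    - {"slide":[400,234,0],"dr":[0,0,-2.25],"jaw":85}
    - {"slide":[417,244.5,0],"dr":[0,0,-2.25],"jaw":85}

```text
clock: 1.1
position: [504.6, 253.4, 231.0]
ee_rot: [1.0, 0.022, -0.0, 0.0]
contact_force: [0.9, 1.6, 0.4]
gripper_width: 84.6
grasp_force: 0.0
```

```bash
python3 - <<'E'
from h import *
from bench import arm
s=arm.read_state(); print(s["clock"],np.round(s["position"],1),np.round(s["ee_rot"],4),np.round(s["contact_force"],2))
goal(503.5,255,103,2.5)
E
```

```text
1.1 [504.6 253.4 231. ] [ 9.998e-01  2.180e-02 -2.000e-04  1.000e-04] [0.86 1.55 0.44]
slide [ -0.9  -1.7 128. ] dr [ 0.001  0.003 -0.   ]
```

>>> step_arm:
  motion:
    - {"slide":[0,-1,20],"dr":[0,0,0],"jaw":85}
    - {"slide":[-1,-1.5,50],"dr":[0,0,0],"jaw":85}
    - {"slide":[-1,-1.5,80],"dr":[0,0,0],"jaw":85}
    - {"slide":[-1,-1.5,105],"dr":[0,0,0],"jaw":85}
    - {"slide":[-1,-1.5,120],"dr":[0,0,0],"jaw":85}
    - {"slide":[-1,-1.5,127],"dr":[0,0,0],"jaw":85}
    - {"slide":[-1,-1.5,127],"dr":[0,0,0],"jaw":85}
    - {"slide":[-1,-1.5,127],"dr":[0,0,0],"jaw":70}

```text
clock: 2.1
position: [503.0, 257.0, 105.2]
ee_rot: [1.0, 0.022, 0.001, -0.001]
contact_force: [-0.5, -0.0, 0.4]
gripper_width: 70.4
grasp_force: 0.0
```

>>> step_arm:
  motion:
    - {"slide":[0,0,0],"dr":[0,0,0],"jaw":55}
    - {"slide":[0,0,0],"dr":[0,0,0],"jaw":45}
    - {"slide":[0,0,0],"dr":[0,0,0],"jaw":40}
    - {"slide":[0,0,0],"dr":[0,0,0],"jaw":40}
    - {"slide":[0,0,0],"dr":[0,0,0],"jaw":40}
    - {"slide":[0,0,0],"dr":[0,0,0],"jaw":40}
    - {"slide":[0,0,0],"dr":[0,0,0],"jaw":40}
    - {"slide":[0,0,0],"dr":[0,0,0],"jaw":40}

```text
clock: 3.1
position: [503.1, 256.8, 105.3]
ee_rot: [1.0, 0.022, 0.001, -0.0]
contact_force: [-0.8, -1.2, 6.1]
gripper_width: 48.8
grasp_force: 62.0
```

```bash
python3 - <<'E'
from h import *
from bench import arm
import cv2
s=arm.read_state(); print(s["clock"],np.round(s["position"],1),np.round(s["ee_rot"],4),np.round(s["contact_force"],2),np.round(s["wrist_torque"],2))
a=optics.get_image("scene")[140:240,200:300];b=optics.get_image("top")[195:295,208:308]
cv2.imwrite("pics/m1.png",cv2.resize(np.hstack([a,b]),(800,400),interpolation=cv2.INTER_CUBIC))
E
```

```text
3.1 [503.1 256.8 105.3] [ 9.998e-01  2.190e-02  9.000e-04 -4.000e-04] [-0.79 -1.18  6.09] [-0.17  0.03 -0.  ]
```

View pics/m1.png

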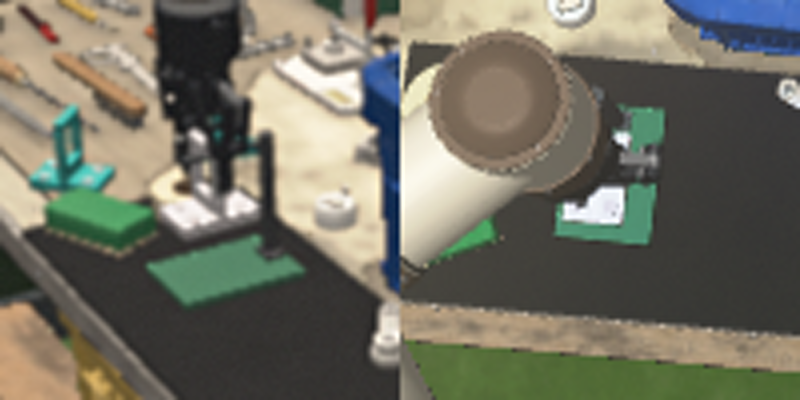

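The bracket is gripped (48.8 mm, 62 N): the scene crop shows the fingers at the web's sides around (215,130). Now I'll lift it 25 mm.

>>> step_arm:
  motion:
    - {"slide":[0,0,-3],"dr":[0,0,0],"jaw":40}
    - {"slide":[0,0,-8],"dr":[0,0,0],"jaw":40}
    - {"slide":[0,0,-14],"dr":[0,0,0],"jaw":40}
    - {"slide":[0,0,-20],"dr":[0,0,0],"jaw":40}
    - {"slide":[0,0,-25],"dr":[0,0,0],"jaw":40}
    - {"slide":[0,0,-25],"dr":[0,0,0],"jaw":40}
    - {"slide":[0,0,-25],"dr":[0,0,0],"jaw":40}
    - {"slide":[0,0,-25],"dr":[0,0,0],"jaw":40}

```text
clock: 4.2
position: [502.3, 256.4, 129.0]
ee_rot: [1.0, 0.022, -0.0, 0.0]
contact_force: [0.0, -0.4, -5.0]
gripper_width: 49.0
grasp_force: 62.6
```

>>> step_arm:
  motion:
    - {"slide":[0,0,-1.5],"dr":[0,0,0],"jaw":40}
    - {"slide":[-10,0,-1.5],"dr":[0,0,0],"jaw":40}
    - {"slide":[-25,0,-1.5],"dr":[0,0,0],"jaw":40}
    - {"slide":[-40,0,-1.5],"dr":[0,0,0],"jaw":40}
    - {"slide":[-56,0,-1.5],"dr":[0,0,0],"jaw":40}
    - {"slide":[-72,0,-1.5],"dr":[0,0,0],"jaw":40}
    - {"slide":[-85,0,-1.5],"dr":[0,0,0],"jaw":40}
    - {"slide":[-90,0,-1.5],"dr":[0,0,0],"jaw":40}

```text
clock: 5.2
position: [411.7, 252.6, 131.0]
ee_rot: [1.0, 0.022, 0.0, -0.0]
contact_force: [1.0, 0.5, -6.0]
gripper_width: 49.4
grasp_force: 62.6
```

```bash
python3 - <<'E'
from h import *
for n,u,v in [('matnear',340,283),('matnear2',290,279),('matfar',380,219),('arm',313,223),('cap?',342,228),('armnear',322,232),('capnear',342,238)]: print(n,np.round(onz('top',u,v,10),0))
goal(455,110,130,0)
E
```

```text
matnear [385. -34.  10.]
matnear2 [383. 138.  10.]
matfar [ 619. -159.   10.]
arm [584.  77.  10.]
cap? [575. -27.  10.]
armnear [555.  42.  10.]
capnear [540. -30.  10.]
slide [ 37.  144.4   1. ] dr [-0.001 -0.001  0.316]
```

>>> step_arm:
  motion:
    - {"slide":[0,15,0],"dr":[0,0,0.05],"jaw":40}
    - {"slide":[0,45,0],"dr":[0,0,0.1],"jaw":40}
    - {"slide":[5,80,10],"dr":[0,0,0.2],"jaw":40}
    - {"slide":[20,115,30],"dr":[0,0,0.25],"jaw":40}
    - {"slide":[30,138,50],"dr":[0,0,0.25],"jaw":40}
    - {"slide":[37,144,65],"dr":[0,0,0.25],"jaw":40}
    - {"slide":[37,144,75],"dr":[0,0,0.25],"jaw":40}
    - {"slide":[37,144,79],"dr":[0,0,0.25],"jaw":40}

```text
clock: 6.2
position: [455.7, 110.7, 51.3]
ee_rot: [1.0, 0.004, -0.0, 0.0]
contact_force: [1.1, 0.1, -4.7]
gripper_width: 48.9
grasp_force: 63.4
```

>>> step_arm:
  motion:
    - {"slide":[0,0,2],"dr":[0,0,0],"jaw":40}
    - {"slide":[0,0,4],"dr":[0,0,0],"jaw":40}
    - {"slide":[0,0,6],"dr":[0,0,0],"jaw":40}
    - {"slide":[0,0,7],"dr":[0,0,0],"jaw":40}
    - {"slide":[0,0,7.5],"dr":[0,0,0],"jaw":40}
    - {"slide":[0,0,8],"dr":[0,0,0],"jaw":40}
    - {"slide":[0,0,8.5],"dr":[0,0,0],"jaw":40}
    - {"slide":[0,0,8.5],"dr":[0,0,0],"jaw":40}

```text
clock: 7.2
position: [455.8, 110.3, 43.3]
ee_rot: [1.0, 0.004, -0.0, 0.0]
contact_force: [0.4, 0.2, -4.8]
gripper_width: 49.0
grasp_force: 63.4
```

>>> step_arm:
  motion:
    - {"slide":[0,0,0.4],"dr":[0,0,0],"jaw":40}
    - {"slide":[0,0,0.8],"dr":[0,0,0],"jaw":40}
    - {"slide":[0,0,1.2],"dr":[0,0,0],"jaw":40}
    - {"slide":[0,0,1.6],"dr":[0,0,0],"jaw":40}
    - {"slide":[0,0,2.0],"dr":[0,0,0],"jaw":40}
    - {"slide":[0,0,2.2],"dr":[0,0,0],"jaw":40}
    - {"slide":[0,0,2.2],"dr":[0,0,0],"jaw":40}
    - {"slide":[0,0,2.2],"dr":[0,0,0],"jaw":40}

```text
clock: 8.2
position: [455.8, 110.4, 42.6]
ee_rot: [1.0, 0.004, 0.0, 0.0]
contact_force: [-5.3, 1.5, 10.3]
gripper_width: 49.3
grasp_force: 65.0
```

Contact came at TCP z ≈ 42.6, where it was expected. Release and retreat.

>>> step_arm:
  motion:
    - {"slide":[0,0,-1],"dr":[0,0,0],"jaw":40}
    - {"slide":[0,0,-1],"dr":[0,0,0],"jaw":55}
    - {"slide":[0,0,-1],"dr":[0,0,0],"jaw":70}
    - {"slide":[0,0,-1],"dr":[0,0,0],"jaw":85}
    - {"slide":[0,0,-1],"dr":[0,0,0],"jaw":85}
    - {"slide":[0,0,-10],"dr":[0,0,0],"jaw":85}
    - {"slide":[0,0,-35],"dr":[0,0,0],"jaw":85}
    - {"slide":[0,0,-75],"dr":[0,0,0],"jaw":85}

```text
clock: 9.2
position: [455.1, 109.9, 116.5]
ee_rot: [1.0, 0.004, -0.001, 0.001]
contact_force: [0.2, 0.7, 0.2]
gripper_width: 84.9
grasp_force: 0.0
```

>>> step_arm:
  motion:
    - {"slide":[0,0,-45],"dr":[0,0,0],"jaw":85}
    - {"slide":[-20,-30,-60],"dr":[0,0,1],"jaw":85}
    - {"slide":[-30,-70,-60],"dr":[0,0,2],"jaw":85}
    - {"slide":[-30,-120,-60],"dr":[0,0,3],"jaw":85}
    - {"slide":[-30,-150,-60],"dr":[0,0,4],"jaw":85}
    - {"slide":[-30,-170,-60],"dr":[0,0,5],"jaw":85}
    - {"slide":[-30,-170,-60],"dr":[0,0,6],"jaw":85}
    - {"slide":[-30,-170,-60],"dr":[0,0,7],"jaw":85}

```text
clock: 10.2
position: [424.2, 280.4, 176.6]
ee_rot: [0.884, -0.467, 0.0, -0.0]
contact_force: [0.1, -0.2, -0.3]
gripper_width: 85.0
grasp_force: 0.0
```

```bash
python3 - <<'E'
from h import *
from bench import arm
import cv2
s=arm.read_state(); print(np.round(s["position"],1),np.round(s["joints"],2))
a=optics.get_image("scene");b=optics.get_image("top")
cv2.imwrite("pics/s2.png",a);cv2.imwrite("pics/t2.png",b)
x,y=np.round(pix('top',np.array([455,110,40]))).astype(int); X,Y=np.round(pix('scene',np.array([455,110,40]))).astype(int); print(x,y,X,Y)
cv2.imwrite("pics/m2.png",cv2.resize(np.hstack([a[Y-35:Y+35,X-35:X+35],b[y-35:y+35,x-35:x+35]]),(800,400),interpolation=cv2.INTER_CUBIC))
E
```

```text
[424.2 280.4 176.6] [ 0.9   0.24 -0.36  0.   -0.98 -0.31]
300 258 260 223
```

View pics/m2.png

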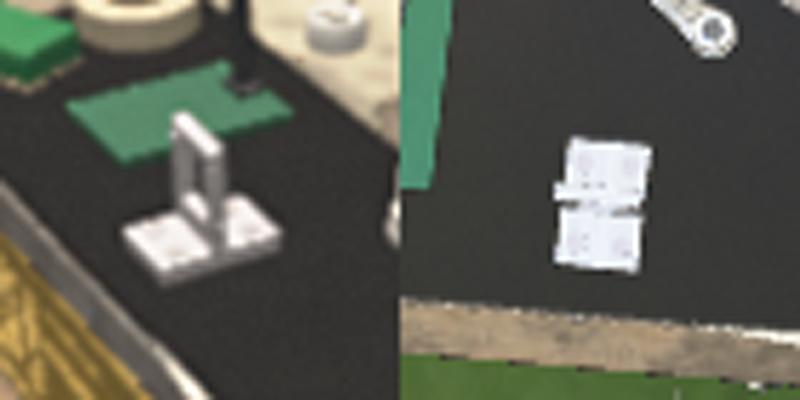

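The bracket stands upright and released on the mat: in the top crop its foot spans (555,137)–(652,272), about px (299,258) in the full picture. I'll measure its pose.

```bash
python3 - <<'E'
from h import *
from bench import arm
C=[(568,137),(652,147),(638,272),(555,262)]
P=np.array([onz('top',265-.5+(x-400+.5)*70/400,223-.5+(y+.5)*70/400,22) for x,y in C])
print(np.round(P,1),P.mean(0),np.linalg.norm(np.diff(P,axis=0),axis=1))
e=[P[0]-P[3],P[1]-P[2]]; print([np.degrees(np.arctan2(v[1],v[0])) for v in e])
B=[(555,184),(644,196)]
Q=np.array([onz('top',265-.5+(x-400+.5)*70/400,223-.5+(y+.5)*70/400,88) for x,y in B]);print('bar far edge top',np.round(Q,1))
goal(455,110,140,-90); print(arm.read_state()["ee_rot"])
E
```

```text
[[494.1 134.6  22. ]
 [492.5  83.4  22. ]
 [417.3  84.9  22. ]
 [418.9 135.   22. ]] [455.68478331 109.46610649  22.        ] [51.24364862 75.16869886 50.04727419]
[np.float64(-0.27591042641176183), np.float64(-1.187942644587366)]
bar far edge top [[460.  135.1  88. ]
 [457.6  83.7  88. ]]
slide [157.6  71.1  36.6] dr [-3.000e-03  2.000e-03  4.314e+00]
[ 8.85025720e-01 -4.65542061e-01  6.58098060e-05 -2.46340053e-04]
```

>>> step_arm:
  motion:
    - {"slide":[20,9,0],"dr":[0,0,0.6],"jaw":85}
    - {"slide":[55,25,0],"dr":[0,0,1.4],"jaw":85}
    - {"slide":[90,41,0],"dr":[0,0,2.4],"jaw":85}
    - {"slide":[125,56,10],"dr":[0,0,3.4],"jaw":85}
    - {"slide":[148,67,25],"dr":[0,0,4.1],"jaw":85}
    - {"slide":[157,71,34],"dr":[0,0,4.28],"jaw":85}
    - {"slide":[157.5,71,36],"dr":[0,0,4.28],"jaw":85}
    - {"slide":[157.5,71,36],"dr":[0,0,4.28],"jaw":85}

```text
clock: 11.3
position: [455.4, 110.8, 140.4]
ee_rot: [0.709, -0.705, 0.0, -0.0]
contact_force: [-0.2, -0.0, 1.1]
gripper_width: 84.9
grasp_force: 0.0
```

```bash
python3 - <<'E'
from h import *
goal(455.7,110,27,-89.7)
E
```

```text
slide [  0.9  -0.2 113.4] dr [-0.005  0.002  0.008]
```

>>> step_arm:
  motion:
    - {"slide":[0,0,15],"dr":[0,0,0],"jaw":85}
    - {"slide":[0.5,0,45],"dr":[0,0,0],"jaw":85}
    - {"slide":[0.5,0,75],"dr":[0,0,0],"jaw":85}
    - {"slide":[0.5,0,95],"dr":[0,0,0],"jaw":85}
    - {"slide":[0.5,0,105],"dr":[0,0,0],"jaw":85}
    - {"slide":[0.5,0,111],"dr":[0,0,0],"jaw":85}
    - {"slide":[0.5,0,113.5],"dr":[0,0,0],"jaw":85}
    - {"slide":[0.5,0,113.5],"dr":[0,0,0],"jaw":75}

```text
clock: 12.3
position: [455.3, 109.8, 27.0]
ee_rot: [0.709, -0.706, 0.0, -0.0]
contact_force: [0.2, 1.0, -0.6]
gripper_width: 75.2
grasp_force: 0.0
```

>>> step_arm:
  motion:
    - {"slide":[0,0,0],"dr":[0,0,0],"jaw":55}
    - {"slide":[0,0,0],"dr":[0,0,0],"jaw":40}
    - {"slide":[0,0,0],"dr":[0,0,0],"jaw":25}
    - {"slide":[0,0,0],"dr":[0,0,0],"jaw":15}
    - {"slide":[0,0,0],"dr":[0,0,0],"jaw":2}
    - {"slide":[0,0,0],"dr":[0,0,0],"jaw":2}
    - {"slide":[0,0,0],"dr":[0,0,0],"jaw":2}
    - {"slide":[0,0,0],"dr":[0,0,0],"jaw":2}

```text
clock: 13.3
position: [455.6, 109.9, 27.0]
ee_rot: [0.709, -0.706, 0.0, -0.001]
contact_force: [1.1, -0.2, 4.9]
gripper_width: 8.1
grasp_force: 60.9
```

>>> step_arm:
  motion:
    - {"slide":[0,0,-3],"dr":[0,0,0],"jaw":2}
    - {"slide":[0,0,-10],"dr":[0,0,0],"jaw":2}
    - {"slide":[0,0,-25],"dr":[0,0,0],"jaw":2}
    - {"slide":[0,0,-45],"dr":[0,0,0],"jaw":2}
    - {"slide":[0,0,-65],"dr":[0,0,0],"jaw":2}
    - {"slide":[0,0,-82],"dr":[0,0,0],"jaw":2}
    - {"slide":[0,0,-90],"dr":[0,0,0],"jaw":2}
    - {"slide":[0,0,-90],"dr":[0,0,0],"jaw":2}

```text
clock: 14.3
position: [454.7, 109.5, 116.6]
ee_rot: [0.709, -0.706, -0.0, -0.0]
contact_force: [-0.3, 0.2, -5.5]
gripper_width: 7.9
grasp_force: 59.8
```

```bash
python3 - <<'E'
from h import *
goal(485,-268,116,-89.7)
E
```

```text
slide [377.6 -28.8   0.5] dr [ 0.001  0.002 -0.009]
```

>>> step_arm:
  motion:
    - {"slide":[25,0,-8],"dr":[0,0,0],"jaw":2}
    - {"slide":[75,-8,-15],"dr":[0,0,0],"jaw":2}
    - {"slide":[135,-16,-15],"dr":[0,0,0],"jaw":2}
    - {"slide":[195,-24,-15],"dr":[0,0,0],"jaw":2}
    - {"slide":[255,-32,-15],"dr":[0,0,0],"jaw":2}
    - {"slide":[315,-38,-15],"dr":[0,0,0],"jaw":2}
    - {"slide":[360,-39,-15],"dr":[0,0,0],"jaw":2}
    - {"slide":[378,-39,-15],"dr":[0,0,0],"jaw":2}

```text
clock: 15.3
position: [494.4, -270.3, 129.7]
ee_rot: [0.707, -0.707, -0.002, 0.001]
contact_force: [-0.5, -0.2, -4.8]
gripper_width: 8.2
grasp_force: 59.7
```

```bash
python3 - <<'E'
from h import *
from bench import arm
s=arm.read_state();print(np.round(s["position"],1),np.round(s["contact_force"],1))
goal(494,-268,42,-89.7)
E
```

```text
[ 494.4 -270.3  129.7] [-0.5 -0.2 -4.8]
slide [-2.2  0.1 87.7] dr [ 0.023  0.008 -0.031]
```

>>> step_arm:
  motion:
    - {"slide":[0,0,0],"dr":[0,0,0],"jaw":2}
    - {"slide":[0,0,10],"dr":[0,0,0],"jaw":2}
    - {"slide":[0,0,30],"dr":[0,0,0],"jaw":2}
    - {"slide":[0,0,50],"dr":[0,0,0],"jaw":2}
    - {"slide":[0,0,65],"dr":[0,0,0],"jaw":2}
    - {"slide":[0,0,76],"dr":[0,0,0],"jaw":2}
    - {"slide":[0,0,82],"dr":[0,0,0],"jaw":2}
    - {"slide":[0,0,83],"dr":[0,0,0],"jaw":2}

```text
clock: 16.3
position: [495.7, -268.2, 48.5]
ee_rot: [0.709, -0.706, -0.0, 0.0]
contact_force: [0.3, 0.9, -4.0]
gripper_width: 8.2
grasp_force: 59.6
```

```bash
python3 - <<'E'
from h import *
from bench import arm
import cv2
s=arm.read_state();print(np.round(s["position"],1),np.round(s["contact_force"],1))
a=optics.get_image("scene");b=optics.get_image("top")
cv2.imwrite("pics/s3.png",a);cv2.imwrite("pics/t3.png",b)
print(pix('scene',np.array([500,-265,40])),pix('top',np.array([500,-265,40])))
cv2.imwrite("pics/m3.png",cv2.resize(np.hstack([a[240:320,300:380],b[212:292,370:450]]),(800,400),interpolation=cv2.INTER_CUBIC))
E
```

```text
[ 495.7 -268.2   48.5] [ 0.3  0.9 -4. ]
[338.37183873 278.79362387] [410.70979467 254.44120969]
```

View pics/m3.png

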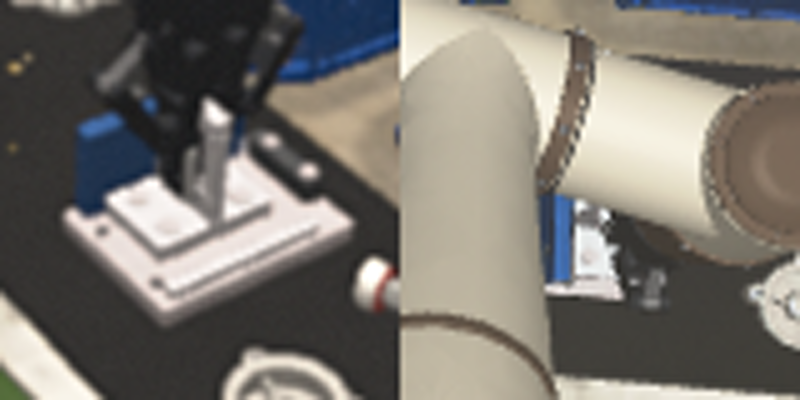

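The scene crop shows the bracket's foot over the plate, between the fence and the lip at about (185,215). Lower it the rest of the way.

>>> step_arm:
  motion:
    - {"slide":[0,0,3],"dr":[0,0,0],"jaw":2}
    - {"slide":[0,0,5.5],"dr":[0,0,0],"jaw":2}
    - {"slide":[0,0,7],"dr":[0,0,0],"jaw":2}
    - {"slide":[0,0,7.5],"dr":[0,0,0],"jaw":2}
    - {"slide":[0,0,8],"dr":[0,0,0],"jaw":2}
    - {"slide":[0,0,8.5],"dr":[0,0,0],"jaw":2}
    - {"slide":[0,0,9],"dr":[0,0,0],"jaw":2}
    - {"slide":[0,0,9],"dr":[0,0,0],"jaw":2}

```text
clock: 17.4
position: [495.6, -268.2, 39.6]
ee_rot: [0.709, -0.706, -0.0, 0.0]
contact_force: [-0.9, -0.2, -4.6]
gripper_width: 8.1
grasp_force: 59.7
```

>>> step_arm:
  motion:
    - {"slide":[0,0,0.3],"dr":[0,0,0],"jaw":2}
    - {"slide":[0,0,0.6],"dr":[0,0,0],"jaw":2}
    - {"slide":[0,0,0.9],"dr":[0,0,0],"jaw":2}
    - {"slide":[0,0,1.2],"dr":[0,0,0],"jaw":2}
    - {"slide":[0,0,1.4],"dr":[0,0,0],"jaw":2}
    - {"slide":[0,0,1.4],"dr":[0,0,0],"jaw":2}
    - {"slide":[0,0,1.4],"dr":[0,0,0],"jaw":2}
    - {"slide":[0,0,1.4],"dr":[0,0,0],"jaw":2}

```text
clock: 18.4
position: [495.7, -268.3, 39.0]
ee_rot: [0.709, -0.705, 0.0, -0.0]
contact_force: [-2.8, 2.8, 6.2]
gripper_width: 8.1
grasp_force: 61.0
```

>>> step_arm:
  motion:
    - {"slide":[-1,0,-0.4],"dr":[0,0,0],"jaw":2}
    - {"slide":[-2.5,0,-0.4],"dr":[0,0,0],"jaw":2}
    - {"slide":[-4,0,-0.4],"dr":[0,0,0],"jaw":2}
    - {"slide":[-5.5,0,-0.4],"dr":[0,0,0],"jaw":2}
    - {"slide":[-7,0,-0.4],"dr":[0,0,0],"jaw":2}
    - {"slide":[-8,0,-0.4],"dr":[0,0,0],"jaw":2}
    - {"slide":[-8,0,-0.4],"dr":[0,0,0],"jaw":2}
    - {"slide":[-8,0,-0.4],"dr":[0,0,0],"jaw":2}

```text
clock: 19.4
position: [496.4, -260.3, 39.0]
ee_rot: [0.709, -0.705, 0.001, -0.0]
contact_force: [2.1, -4.1, 3.1]
gripper_width: 8.2
grasp_force: 60.7
```

>>> step_arm:
  motion:
    - {"slide":[-0.5,0,0],"dr":[0,0,0],"jaw":2}
    - {"slide":[-1,0,0],"dr":[0,0,0],"jaw":2}
    - {"slide":[-1.4,0,0],"dr":[0,0,0],"jaw":2}
    - {"slide":[-1.8,0,0],"dr":[0,0,0],"jaw":2}
    - {"slide":[-2.1,0,0],"dr":[0,0,0],"jaw":2}
    - {"slide":[-2.4,0,0],"dr":[0,0,0],"jaw":2}
    - {"slide":[-2.4,0,0],"dr":[0,0,0],"jaw":2}
    - {"slide":[-2.4,0,0],"dr":[0,0,0],"jaw":2}

```text
clock: 20.4
position: [496.2, -259.0, 39.0]
ee_rot: [0.709, -0.705, 0.001, 0.0]
contact_force: [0.6, -10.2, 2.3]
gripper_width: 8.5
grasp_force: 60.6
```

>>> step_arm:
  motion:
    - {"slide":[-0.5,-1,0],"dr":[0,0,0],"jaw":2}
    - {"slide":[-0.5,-4,0],"dr":[0,0,0],"jaw":2}
    - {"slide":[-0.5,-8,0],"dr":[0,0,0],"jaw":2}
    - {"slide":[-0.5,-12,0],"dr":[0,0,0],"jaw":2}
    - {"slide":[-0.5,-16,0],"dr":[0,0,0],"jaw":2}
    - {"slide":[-0.5,-19,0],"dr":[0,0,0],"jaw":2}
    - {"slide":[-0.5,-20,0],"dr":[0,0,0],"jaw":2}
    - {"slide":[-0.5,-20,0],"dr":[0,0,0],"jaw":2}

```text
clock: 21.4
position: [496.8, -258.8, 39.3]
ee_rot: [0.708, -0.706, -0.015, 0.012]
contact_force: [-36.3, -13.6, 35.9]
gripper_width: 8.3
grasp_force: 63.7
```

>>> step_arm:
  motion:
    - {"slide":[0,10,0],"dr":[0,0,0],"jaw":2}
    - {"slide":[0,20,0],"dr":[0,0,0],"jaw":2}
    - {"slide":[0,20,0],"dr":[0,0,0],"jaw":2}
    - {"slide":[0,20,0],"dr":[0,0,0],"jaw":2}
    - {"slide":[0,20,0],"dr":[0,0,0],"jaw":2}
    - {"slide":[0,20,0],"dr":[0,0,0],"jaw":2}
    - {"slide":[0,20,0],"dr":[0,0,0],"jaw":2}
    - {"slide":[0,20,0],"dr":[0,0,0],"jaw":2}

```text
clock: 22.4
position: [495.6, -259.0, 39.1]
ee_rot: [0.709, -0.705, 0.001, 0.001]
contact_force: [-0.0, -11.5, 3.1]
gripper_width: 7.9
grasp_force: 60.8
```

```bash
python3 - <<'E'
from h import *
from bench import arm
import cv2
s=arm.read_state();print({k:np.round(s[k],2).tolist() for k in("position","ee_rot","contact_force","wrist_torque","joints","joint_efforts")})
a=optics.get_image("scene");b=optics.get_image("top")
cv2.imwrite("pics/s4.png",a);cv2.imwrite("pics/t4.png",b)
cv2.imwrite("pics/m4.png",cv2.resize(np.hstack([a[235:305,300:370],b[222:292,380:450]]),(800,400),interpolation=cv2.INTER_CUBIC))
E
```

```text
{'position': [495.64, -258.98, 39.11], 'ee_rot': [0.71, -0.71, 0.0, 0.0], 'contact_force': [-0.01, -11.47, 3.06], 'wrist_torque': [-3.23, 0.05, 0.0], 'joints': [-0.19, 0.49, -0.39, 0.0, -0.7, 0.19], 'joint_efforts': [5.65, -36.33, 10.94, 0.23, -0.55, -0.03]}
```

View pics/m4.png

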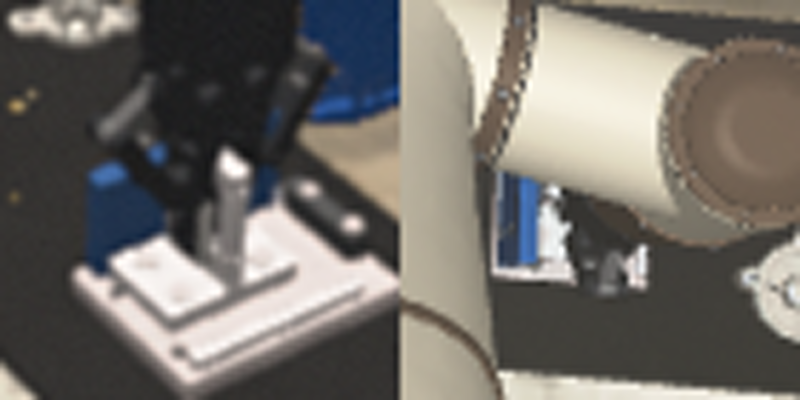

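The view shows clear plate ahead of the foot, with about 22 mm to the stop, yet +x is blocked. I'll ease off the fence, unload slightly and retry with small steps.

>>> step_arm:
  motion:
    - {"slide":[1,0,-0.5],"dr":[0,0,0],"jaw":2}
    - {"slide":[2.5,0,-1.5],"dr":[0,0,0],"jaw":2}
    - {"slide":[3,0,-2.5],"dr":[0,0,0],"jaw":2}
    - {"slide":[3,-1,-2.5],"dr":[0,0,0],"jaw":2}
    - {"slide":[3,-2,-2.5],"dr":[0,0,0],"jaw":2}
    - {"slide":[3,-3,-2.5],"dr":[0,0,0],"jaw":2}
    - {"slide":[3,-4,-2.5],"dr":[0,0,0],"jaw":2}
    - {"slide":[3,-4,-2.5],"dr":[0,0,0],"jaw":2}

```text
clock: 23.5
position: [499.6, -260.3, 41.1]
ee_rot: [0.709, -0.706, -0.0, -0.0]
contact_force: [-0.7, -0.5, -4.6]
gripper_width: 7.8
grasp_force: 59.7
```

```bash
python3 - <<'E'
from bench import arm
import numpy as np
s=arm.read_state();print({k:np.round(s[k],2).tolist() for k in("position","ee_rot","contact_force","wrist_torque")})
E
```

```text
{'position': [499.64, -260.29, 41.11], 'ee_rot': [0.71, -0.71, -0.0, -0.0], 'contact_force': [-0.71, -0.46, -4.64], 'wrist_torque': [0.01, 0.0, 0.01]}
```

>>> step_arm:
  motion:
    - {"slide":[0,-2,0],"dr":[0,0,0],"jaw":2}
    - {"slide":[0,-4,0],"dr":[0,0,0],"jaw":2}
    - {"slide":[0,-6,0],"dr":[0,0,0],"jaw":2}
    - {"slide":[0,-8,0],"dr":[0,0,0],"jaw":2}
    - {"slide":[0,-10,0],"dr":[0,0,0],"jaw":2}
    - {"slide":[0,-12,0],"dr":[0,0,0],"jaw":2}
    - {"slide":[0,-13,0],"dr":[0,0,0],"jaw":2}
    - {"slide":[0,-13,0],"dr":[0,0,0],"jaw":2}

```text
clock: 24.5
position: [512.6, -260.3, 41.1]
ee_rot: [0.709, -0.706, -0.0, 0.0]
contact_force: [0.6, -0.0, -4.7]
gripper_width: 8.2
grasp_force: 59.7
```

>>> step_arm:
  motion:
    - {"slide":[0,0,0.8],"dr":[0,0,0],"jaw":2}
    - {"slide":[0,0,1.4],"dr":[0,0,0],"jaw":2}
    - {"slide":[0,0,1.8],"dr":[0,0,0],"jaw":2}
    - {"slide":[0,0,1.8],"dr":[0,0,0],"jaw":2}
    - {"slide":[0,-1,1.8],"dr":[0,0,0],"jaw":2}
    - {"slide":[0,-2,1.8],"dr":[0,0,0],"jaw":2}
    - {"slide":[0,-3,1.8],"dr":[0,0,0],"jaw":2}
    - {"slide":[0,-3,1.8],"dr":[0,0,0],"jaw":2}

```text
clock: 25.5
position: [515.7, -260.2, 39.3]
ee_rot: [0.709, -0.706, 0.0, -0.0]
contact_force: [0.4, -1.2, -4.4]
gripper_width: 8.3
grasp_force: 59.7
```

>>> step_arm:
  motion:
    - {"slide":[0,-0.5,0],"dr":[0,0,0],"jaw":2}
    - {"slide":[0,-1,0.2],"dr":[0,0,0],"jaw":2}
    - {"slide":[0,-1.5,0.3],"dr":[0,0,0],"jaw":2}
    - {"slide":[0,-2,0.3],"dr":[0,0,0],"jaw":2}
    - {"slide":[0,-2.5,0.3],"dr":[0,0,0],"jaw":2}
    - {"slide":[0,-3,0.3],"dr":[0,0,0],"jaw":2}
    - {"slide":[0,-3.5,0.3],"dr":[0,0,0],"jaw":2}
    - {"slide":[0,-3.5,0.3],"dr":[0,0,0],"jaw":2}

```text
clock: 26.5
position: [519.1, -260.2, 39.1]
ee_rot: [0.709, -0.706, 0.0, -0.0]
contact_force: [-2.0, 0.7, -2.9]
gripper_width: 7.8
grasp_force: 59.9
```

>>> step_arm:
  motion:
    - {"slide":[0,-0.4,0],"dr":[0,0,0],"jaw":2}
    - {"slide":[0,-0.8,0],"dr":[0,0,0],"jaw":2}
    - {"slide":[0,-1.2,0],"dr":[0,0,0],"jaw":2}
    - {"slide":[0,-1.6,0],"dr":[0,0,0],"jaw":2}
    - {"slide":[0,-2,0],"dr":[0,0,0],"jaw":2}
    - {"slide":[0,-2.4,0],"dr":[0,0,0],"jaw":2}
    - {"slide":[0,-2.4,0],"dr":[0,0,0],"jaw":2}
    - {"slide":[0,-2.4,0],"dr":[0,0,0],"jaw":2}

```text
clock: 27.5
position: [521.5, -260.2, 39.0]
ee_rot: [0.709, -0.706, 0.0, 0.0]
contact_force: [-0.4, -0.0, -0.5]
gripper_width: 8.1
grasp_force: 60.1
```

>>> step_arm:
  motion:
    - {"slide":[0,-0.4,0],"dr":[0,0,0],"jaw":2}
    - {"slide":[0,-0.8,0],"dr":[0,0,0],"jaw":2}
    - {"slide":[0,-1.2,0],"dr":[0,0,0],"jaw":2}
    - {"slide":[0,-1.6,0],"dr":[0,0,0],"jaw":2}
    - {"slide":[0,-2,0],"dr":[0,0,0],"jaw":2}
    - {"slide":[0,-2.4,0],"dr":[0,0,0],"jaw":2}
    - {"slide":[0,-2.8,0],"dr":[0,0,0],"jaw":2}
    - {"slide":[0,-2.8,0],"dr":[0,0,0],"jaw":2}

```text
clock: 28.5
position: [522.9, -260.2, 39.0]
ee_rot: [0.709, -0.706, -0.001, 0.001]
contact_force: [-6.2, 0.2, 2.4]
gripper_width: 8.4
grasp_force: 60.6
```

>>> step_arm:
  motion:
    - {"slide":[0,1.2,0],"dr":[0,0,0],"jaw":2}
    - {"slide":[-0.5,1.2,0],"dr":[0,0,0],"jaw":2}
    - {"slide":[-1,1.2,0],"dr":[0,0,0],"jaw":2}
    - {"slide":[-1.5,1.2,0],"dr":[0,0,0],"jaw":2}
    - {"slide":[-2,1.2,0],"dr":[0,0,0],"jaw":2}
    - {"slide":[-2.5,1.2,0],"dr":[0,0,0],"jaw":2}
    - {"slide":[-2.8,1.2,0],"dr":[0,0,0],"jaw":2}
    - {"slide":[-2.8,1.2,0],"dr":[0,0,0],"jaw":2}

```text
clock: 29.5
position: [522.9, -259.0, 39.1]
ee_rot: [0.709, -0.706, 0.0, 0.001]
contact_force: [-4.2, -7.0, -1.1]
gripper_width: 8.3
grasp_force: 60.2
```

>>> step_arm:
  motion:
    - {"slide":[-0.5,-0.5,0],"dr":[0,0,0],"jaw":2}
    - {"slide":[-0.8,-1,0],"dr":[0,0,0],"jaw":2}
    - {"slide":[-0.8,-1.5,0],"dr":[0,0,0],"jaw":2}
    - {"slide":[-0.8,-2,0],"dr":[0,0,0],"jaw":2}
    - {"slide":[-0.8,-2.5,0],"dr":[0,0,0],"jaw":2}
    - {"slide":[-0.8,-2.5,0],"dr":[0,0,0],"jaw":2}
    - {"slide":[-1.2,-2.5,0],"dr":[0,0,0],"jaw":2}
    - {"slide":[-1.2,-2.5,0],"dr":[0,0,0],"jaw":2}

```text
clock: 30.5
position: [522.9, -258.9, 39.0]
ee_rot: [0.708, -0.706, -0.001, 0.003]
contact_force: [-9.2, -11.9, 1.5]
gripper_width: 8.2
grasp_force: 60.5
```

```bash
python3 - <<'E'
from h import *
from bench import arm
import cv2
s=arm.read_state();print({k:np.round(s[k],3).tolist() for k in("position","ee_rot","contact_force","wrist_torque")})
a=optics.get_image("scene");b=optics.get_image("top")
cv2.imwrite("pics/s5.png",a);cv2.imwrite("pics/t5.png",b)
cv2.imwrite("pics/m5.png",cv2.resize(a[240:300,300:380],(800,600),interpolation=cv2.INTER_CUBIC))
E
```

```text
{'position': [522.898, -258.881, 39.049], 'ee_rot': [0.708, -0.706, -0.001, 0.003], 'contact_force': [-9.16, -11.875, 1.486], 'wrist_torque': [-3.524, 2.675, 0.038]}
```

View pics/m5.png

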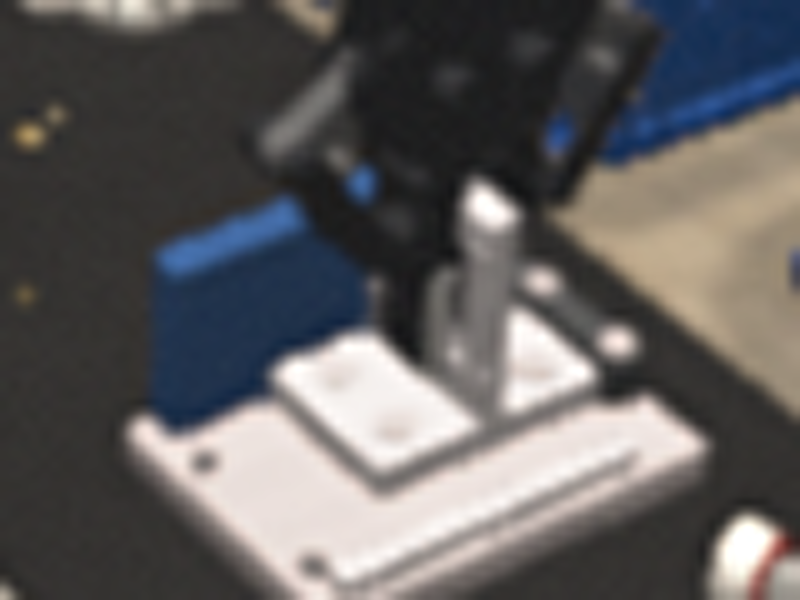

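The picture shows the foot's long side against the fence and its far end at the dark stop, near (610,380). x and y forces both press. I'll release while pressed and go straight up.

>>> step_arm:
  motion:
    - {"slide":[0,0,0],"dr":[0,0,0],"jaw":10}
    - {"slide":[0,0,0],"dr":[0,0,0],"jaw":16}
    - {"slide":[0,1.5,0],"dr":[0,0,0],"jaw":24}
    - {"slide":[0,1.5,0],"dr":[0,0,0],"jaw":32}
    - {"slide":[0.5,1.5,-1],"dr":[0,0,0],"jaw":32}
    - {"slide":[0.5,1.5,-10],"dr":[0,0,0],"jaw":32}
    - {"slide":[0.5,1.5,-30],"dr":[0,0,0],"jaw":32}
    - {"slide":[0.5,1.5,-60],"dr":[0,0,0],"jaw":32}

```text
clock: 31.6
position: [523.8, -256.6, 99.5]
ee_rot: [0.709, -0.706, -0.0, 0.0]
contact_force: [0.1, 0.0, 0.1]
gripper_width: 32.1
grasp_force: 0.0
```

>>> step_arm:
  motion:
    - {"slide":[0,0,-30],"dr":[0,0,0],"jaw":20}
    - {"slide":[0,20,-60],"dr":[0,0,0],"jaw":5}
    - {"slide":[-20,70,-60],"dr":[0,0,0],"jaw":0}
    - {"slide":[-60,110,-60],"dr":[0,0,0],"jaw":0}
    - {"slide":[-110,130,-60],"dr":[0,0,0],"jaw":0}
    - {"slide":[-170,130,-60],"dr":[0,0,0],"jaw":0}
    - {"slide":[-210,130,-60],"dr":[0,0,0],"jaw":0}
    - {"slide":[-210,130,-60],"dr":[0,0,0],"jaw":0}

```text
clock: 32.6
position: [393.6, -45.2, 160.1]
ee_rot: [0.71, -0.704, 0.001, -0.001]
contact_force: [-0.1, 0.3, 0.8]
gripper_width: -0.1
grasp_force: 0.0
```

```bash
python3 - <<'E'
from h import *
from bench import arm
import cv2
s=arm.read_state();print({k:np.round(s[k],3).tolist() for k in("position","contact_force","clock")})
a=optics.get_image("scene");b=optics.get_image("top")
cv2.imwrite("pics/s6.png",a);cv2.imwrite("pics/t6.png",b)
cv2.imwrite("pics/m6.png",cv2.resize(np.hstack([a[245:300,315:370],b[227:282,383:438]]),(800,400),interpolation=cv2.INTER_CUBIC))
E
```

```text
{'position': [393.645, -45.195, 160.101], 'contact_force': [-0.098, 0.275, 0.817], 'clock': 32.6}
```

View pics/m6.png

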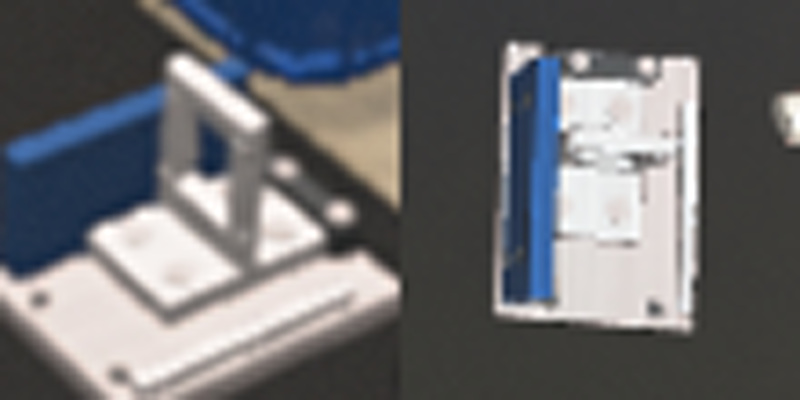

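The bracket stands home in both views. To make sure it is flush and square now that it is free, I'll nudge it low with closed fingers: first towards the fence from beyond the lip side, then at the foot's open end.

>>> step_arm:
  motion:
    - {"slide":[20,-10,0],"dr":[0,0,0],"jaw":0}
    - {"slide":[65,-33,0],"dr":[0,0,0],"jaw":0}
    - {"slide":[115,-58,0],"dr":[0,0,0],"jaw":0}
    - {"slide":[165,-83,0],"dr":[0,0,0],"jaw":0}
    - {"slide":[210,-106,0],"dr":[0,0,0],"jaw":0}
    - {"slide":[245,-123,0],"dr":[0,0,0],"jaw":0}
    - {"slide":[258,-129,0],"dr":[0,0,0],"jaw":0}
    - {"slide":[258,-129,0],"dr":[0,0,0],"jaw":0}

```text
clock: 33.7
position: [522.5, -305.9, 158.3]
ee_rot: [0.708, -0.707, -0.001, 0.0]
contact_force: [-0.2, 0.9, 0.5]
gripper_width: 0.2
grasp_force: 0.0
```

>>> step_arm:
  motion:
    - {"slide":[0,0,10],"dr":[0,0,0],"jaw":0}
    - {"slide":[0,0,35],"dr":[0,0,0],"jaw":0}
    - {"slide":[0,0,65],"dr":[0,0,0],"jaw":0}
    - {"slide":[0,0,90],"dr":[0,0,0],"jaw":0}
    - {"slide":[0,0,108],"dr":[0,0,0],"jaw":0}
    - {"slide":[0,0,118],"dr":[0,0,0],"jaw":0}
    - {"slide":[0,0,121],"dr":[0,0,0],"jaw":0}
    - {"slide":[0,0,121],"dr":[0,0,0],"jaw":0}

```text
clock: 34.7
position: [523.6, -304.5, 38.5]
ee_rot: [0.709, -0.705, 0.0, -0.0]
contact_force: [-0.1, 0.6, -0.0]
gripper_width: -0.0
grasp_force: 0.0
```

>>> step_arm:
  motion:
    - {"slide":[-1,0,0],"dr":[0,0,0],"jaw":0}
    - {"slide":[-2,0,0],"dr":[0,0,0],"jaw":0}
    - {"slide":[-3,0,0],"dr":[0,0,0],"jaw":0}
    - {"slide":[-4,0,0],"dr":[0,0,0],"jaw":0}
    - {"slide":[-5,0,0],"dr":[0,0,0],"jaw":0}
    - {"slide":[-5,0,0],"dr":[0,0,0],"jaw":0}
    - {"slide":[-5,0,0],"dr":[0,0,0],"jaw":0}
    - {"slide":[-5,0,0],"dr":[0,0,0],"jaw":0}

```text
clock: 35.7
position: [523.2, -299.8, 38.0]
ee_rot: [0.709, -0.706, -0.0, 0.0]
contact_force: [1.2, -0.4, -0.2]
gripper_width: 0.2
grasp_force: 0.0
```

>>> step_arm:
  motion:
    - {"slide":[-0.7,0,0],"dr":[0,0,0],"jaw":0}
    - {"slide":[-1.4,0,0],"dr":[0,0,0],"jaw":0}
    - {"slide":[-2.1,0,0],"dr":[0,0,0],"jaw":0}
    - {"slide":[-2.8,0,0],"dr":[0,0,0],"jaw":0}
    - {"slide":[-3.5,0,0],"dr":[0,0,0],"jaw":0}
    - {"slide":[-4.2,0,0],"dr":[0,0,0],"jaw":0}
    - {"slide":[-4.8,0,0],"dr":[0,0,0],"jaw":0}
    - {"slide":[-4.8,0,0],"dr":[0,0,0],"jaw":0}

```text
clock: 36.7
position: [523.4, -295.7, 38.3]
ee_rot: [0.709, -0.706, 0.001, 0.0]
contact_force: [-0.2, -5.8, 0.6]
gripper_width: 0.2
grasp_force: 0.0
```

>>> step_arm:
  motion:
    - {"slide":[-0.5,0,0],"dr":[0,0,0],"jaw":0}
    - {"slide":[-1,0,0],"dr":[0,0,0],"jaw":0}
    - {"slide":[-1.4,0,0],"dr":[0,0,0],"jaw":0}
    - {"slide":[-1.4,0,0],"dr":[0,0,0],"jaw":0}
    - {"slide":[-1.4,0,0],"dr":[0,0,0],"jaw":0}
    - {"slide":[-1.4,0,0],"dr":[0,0,0],"jaw":0}
    - {"slide":[-1.4,0,0],"dr":[0,0,0],"jaw":0}
    - {"slide":[-1.4,0,0],"dr":[0,0,0],"jaw":0}

```text
clock: 37.7
position: [523.5, -295.2, 38.5]
ee_rot: [0.709, -0.706, 0.001, 0.0]
contact_force: [-0.1, -8.7, 0.6]
gripper_width: 0.2
grasp_force: 0.0
```

>>> step_arm:
  motion:
    - {"slide":[4,0,0],"dr":[0,0,0],"jaw":0}
    - {"slide":[6,10,-10],"dr":[0,0,0],"jaw":0}
    - {"slide":[6,35,-14],"dr":[0,0,0],"jaw":0}
    - {"slide":[6,60,-14],"dr":[0,0,0],"jaw":0}
    - {"slide":[-10,63,-14],"dr":[0,0,0],"jaw":0}
    - {"slide":[-30,63,-14],"dr":[0,0,0],"jaw":0}
    - {"slide":[-35,63,-6],"dr":[0,0,0],"jaw":0}
    - {"slide":[-35,63,-6],"dr":[0,0,0],"jaw":0}

```text
clock: 38.7
position: [460.0, -258.2, 43.4]
ee_rot: [0.709, -0.705, -0.001, 0.0]
contact_force: [0.0, -1.0, -0.1]
gripper_width: 0.1
grasp_force: 0.0
```

>>> step_arm:
  motion:
    - {"slide":[0,0,4],"dr":[0,0,0],"jaw":0}
    - {"slide":[0,0,9],"dr":[0,0,0],"jaw":0}
    - {"slide":[0,0,14],"dr":[0,0,0],"jaw":0}
    - {"slide":[0,0,17],"dr":[0,0,0],"jaw":0}
    - {"slide":[0,-1.5,17],"dr":[0,0,0],"jaw":0}
    - {"slide":[0,-3,17],"dr":[0,0,0],"jaw":0}
    - {"slide":[0,-4,17],"dr":[0,0,0],"jaw":0}
    - {"slide":[0,-4,17],"dr":[0,0,0],"jaw":0}

```text
clock: 39.7
position: [464.3, -258.8, 27.2]
ee_rot: [0.709, -0.706, 0.0, -0.0]
contact_force: [0.1, 0.1, 0.7]
gripper_width: -0.2
grasp_force: 0.0
```

>>> step_arm:
  motion:
    - {"slide":[0,-1,0],"dr":[0,0,0],"jaw":0}
    - {"slide":[0,-2,0],"dr":[0,0,0],"jaw":0}
    - {"slide":[0,-3,0],"dr":[0,0,0],"jaw":0}
    - {"slide":[0,-4,0],"dr":[0,0,0],"jaw":0}
    - {"slide":[0,-5,0],"dr":[0,0,0],"jaw":0}
    - {"slide":[0,-6,0],"dr":[0,0,0],"jaw":0}
    - {"slide":[0,-6.5,0],"dr":[0,0,0],"jaw":0}
    - {"slide":[0,-6.5,0],"dr":[0,0,0],"jaw":0}

```text
clock: 40.7
position: [468.0, -258.7, 27.7]
ee_rot: [0.708, -0.706, -0.002, 0.001]
contact_force: [-9.4, 0.7, 10.0]
gripper_width: 0.1
grasp_force: 0.0
```

Firm against the stop at 9 N. Retreat and take a last check.

>>> step_arm:
  motion:
    - {"slide":[0,3,0],"dr":[0,0,0],"jaw":0}
    - {"slide":[0,10,0],"dr":[0,0,0],"jaw":0}
    - {"slide":[0,15,-20],"dr":[0,0,0],"jaw":0}
    - {"slide":[0,20,-60],"dr":[0,0,0],"jaw":0}
    - {"slide":[-20,40,-110],"dr":[0,0,0],"jaw":0}
    - {"slide":[-70,50,-130],"dr":[0,0,0],"jaw":0}
    - {"slide":[-120,55,-130],"dr":[0,0,0],"jaw":0}
    - {"slide":[-180,55,-130],"dr":[0,0,0],"jaw":0}

```text
clock: 41.7
position: [415.0, -77.7, 157.6]
ee_rot: [0.708, -0.706, 0.001, -0.001]
contact_force: [0.9, 0.3, -0.6]
gripper_width: 0.0
grasp_force: 0.0
```

>>> step_arm:
  motion:
    - {"slide":[-40,0,0],"dr":[0,0,0],"jaw":0}
    - {"slide":[-40,0,0],"dr":[0,0,0],"jaw":0}
    - {"slide":[-40,0,0],"dr":[0,0,0],"jaw":0}
    - {"slide":[-40,0,0],"dr":[0,0,0],"jaw":0}
    - {"slide":[-40,0,0],"dr":[0,0,0],"jaw":0}
    - {"slide":[-40,0,0],"dr":[0,0,0],"jaw":0}
    - {"slide":[-40,0,0],"dr":[0,0,0],"jaw":0}
    - {"slide":[-40,0,0],"dr":[0,0,0],"jaw":0}

```text
clock: 42.7
position: [414.6, -39.1, 157.0]
ee_rot: [0.709, -0.706, -0.0, 0.0]
contact_force: [-0.8, -1.1, -0.0]
gripper_width: 0.2
grasp_force: 0.0
```

```bash
python3 - <<'E'
from h import *
from bench import arm
import cv2
s=arm.read_state();print({k:np.round(s[k],3).tolist() for k in("position","contact_force","clock")})
a=optics.get_image("scene");b=optics.get_image("top")
cv2.imwrite("pics/t7.png",b)
d=cv2.absdiff(b,cv2.imread("pics/t0.png" if 0 else "pics/top0.png")).max(2)
for n,(u,v) in dict(block=(216,252),tape=(220,223),arm=(313,223),elbow=(342,228),gauge=(447,239),cap=(450,272)).items(): print(n,int((d[v-12:v+12,u-14:u+14]>40).sum()))
cv2.imwrite("pics/m7.png",cv2.resize(np.hstack([a[245:300,315:370],b[227:282,383:438]]),(800,400),interpolation=cv2.INTER_CUBIC))
E
```

```text
{'position': [414.627, -39.092, 156.992], 'contact_force': [-0.758, -1.145, -0.045], 'clock': 42.7}
block 0
tape 0
arm 0
elbow 0
gauge 0
cap 0
```

View pics/m7.png

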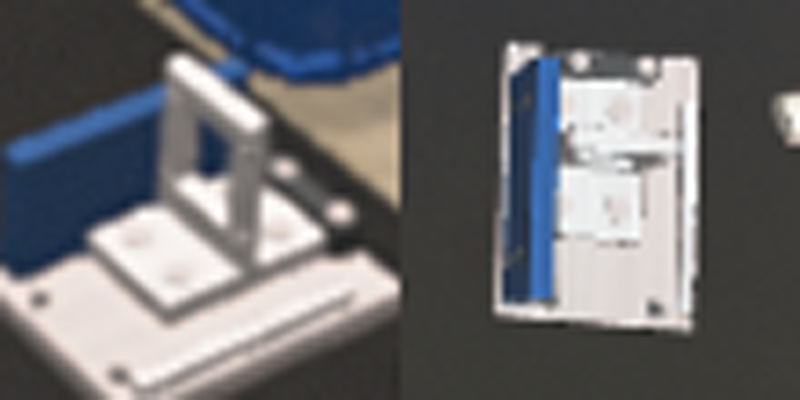

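The bracket stands against the fence and the stop, and the bystanders haven't moved. Handing in.

```bash
python3 -c "
from bench import arm
print(arm.job_done())"
```

```text
the job is handed in; nothing more can be done
None
```

The job is handed in at 42.7 s: the bracket was unhooked, stood on the mat, re-gripped by its web, then pushed firmly against the fence and the end stop and left standing there, with the bystanders unmoved; one push along the plate had jammed at about 36 N on the wrist before I lifted the bracket slightly and went on.

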